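# Hold a roof beam flush on the tilted drill table, mark under the bit

## Task

This roof beam needs a slanting hole for its strut: pick it up and lay it along the centre line of the drill stand's tilted table, tenon end down the slope, so that its underside sits flush on the sloping face, with the pencilled cross on top, and slide it until the cross is straight under the tip of the drill bit. Finish while still gripping it and pressing it lightly down, flush against the face, ready for the hole: do not let go. Never knock the thin drill bit, and leave the other things on the bench where they are.

Things in the scene. Friction and masses are not known exactly. Their poses are not given: they have to be found in the camera images.
- beam: the work: plain straight wooden beam, 220 mm long (own x), 24 mm wide (y), 30 mm high (z), 0.07 to 0.12 kg. Origin at the middle of its underside; z points out of its top. The last 20 mm at the -x end are a stub tenon, 12 mm high (9 to 21 mm above the underside). It starts lying on its underside on the bench, plain +x end away from the robot
- beam_centre (a point): the beam's centre, half-way up (15 mm above its underside); axes as the beam's. Grip across the 24 mm between here and the tenon, 100 mm or more from the cross, so that the gripper stays clear of the drill; keep the fingertips a few mm above the underside, since the drill table is wider than the beam. In a light grip (10 to 15 N) it turns between the pads and settles flush when pressed
- beam_mark (a point): the pencilled cross on top of the beam, on its middle line, 82 mm from the centre towards the plain +x end (28 mm from that end), 30 mm above the underside; axes as the beam's
- beam_tail (a point): the end of the tenon, on the beam's middle line, 110 mm from the centre towards -x, half-way up
- drill_tip (a point): the point of the fixed drill bit (3 mm thick), which points straight down, 138 mm above the bench. Above it the drill widens: 12 mm across from 28 mm up, 17 to 26 mm from 42 mm up, 48 mm from 80 mm up; its top is 207 mm above the tip. Axes level, as the stand's: x points up the slope of the table, to the column (20 mm thick, 92 mm beyond the drill); z up
- table_pivot (a point): point of the table's flat face straight under the drill tip, 90 mm above the bench; axes level, as the stand's. The face tilts about this point's y axis and is clamped fast, rising towards +x at 8 to 22 degrees, different each time and not told: find it by touch or sight. With the cross under the tip, 13 to 18 mm stay free between them
- drill_stand: the bench drill stand, fixed; origin on the bench under the drill. Its face, measured along the slope from the pivot, runs from 150 mm down (-x) to 40 mm up (+x), 80 mm wide, centre line scribed on y = 0; a groove from 91 to 99 mm down parts the lower from the upper land. Cheeks beside it: within 25 mm of the pivot in x, 46 to 75 mm to the sides, 13 mm above the pivot
- drill_bit: the drill bit and its collet nut, fixed to the stand; origin at the tip
- sanding_block: brown sanding block 48x83x26 mm; a bystander, to be left alone; origin at its underside
- eraser: small white eraser in a card sleeve, 20x42x12 mm; a bystander, to be left alone; origin at its underside
- offcut_a: small plain wood offcut, 18x45x12 mm; a bystander, to be left alone; origin at its underside
- offcut_b: small plain wood cube, 24x24x18 mm; a bystander, to be left alone; origin at its underside
- offcut_c: small plain wood stick, 12x55x10 mm; a bystander, to be left alone; origin at its underside
- glue_tube: glue tube lying flat, 40x136x28 mm; a bystander, to be left alone; origin at its underside
- masking_tape: roll of masking tape lying flat, 104 mm across, 25 mm high; a bystander, to be left alone; origin at its underside

How it is judged:
On the way:
1. the beam is picked up clear of the bench (height (world z) of beam_centre above 0.05 m and contact force between beam and the fingers above 1 N), for 0.1 s.
At the end, for the whole second after the job is handed in: Beam still gripped, at rest, its underside pressed on the table's sloping face with 2 to 30 N and parallel to it within 0.015 rad (0.9 degree); cross within 5 mm of the drill tip seen from above; tenon end down the slope, within 10 mm of the centre line (contact force between beam and the fingers above 1 N and angle between the z axis of beam and the z axis of drill_table, either way round below 0.015 rad and contact force between beam and drill_table between 2 and 30 N and horizontal distance between beam_mark and drill_tip below 0.005 m and y of beam_tail in the frame of table_pivot between -0.01 and 0.01 m and x of beam_tail in the frame of table_pivot below -0.15 m and angle between beam's own z axis and vertical below 0.5 rad and linear speed of beam below 0.01 m/s); the arm keeps its last pose, push and grip.
It fails at once if the drill bit is knocked (more than 2 N) (contact force between drill_bit and anything else above 2 N).
It fails at once if the beam is rammed into the table (more than 60 N) (contact force between beam and drill_table above 60 N).
It fails at once if a bystander is pushed more than 20 mm (distance of any of sanding_block, eraser, offcut_a, offcut_b, offcut_c, glue_tube, masking_tape from where it was at the start of the episode above 0.02 m).
It also fails if it takes over 64 s, if anything falls off the work surface, if the arm or the gripper's body presses on something with over 40 N, if the wrist force passes 120 N, or if a joint passes its speed limit or range.

## Robot

A 6-joint arm with a two-finger parallel gripper is mounted at the origin on a cart in front of the work surface, level with it; the furniture and walls round the work are solid. World frame = base frame: x ahead of the robot, y to its left, z up, the work surface at z = 0. Lengths are in m, angles in rad, forces in N, time in s.
With the tool pointing down it reaches from about 0.35 to 0.775 m from the base axis. Payload 7.3 kg.
Tool frame: the origin (TCP) lies at the very end of the fingers, on their centre line; the grasp point (between the pads) lies 19 mm behind it (pinch_z is the distance from the TCP to the grasp point, in m); z points along the fingers, y is the line along which they close (so a half turn about z gives the same grasp; the last joint's range is limited). The gripper opens to 92 mm and grips with 3 to 60 N. Pads are 19 mm wide; open, the fingers measure 130 mm over their backs; the gripper's body (75 mm by 190 mm) begins 47 mm behind the grasp point.
Start: joints at [1.057, 0.342, 1.524, -0, 1.275, -0.146], TCP at [0.189, 0.49, 0.198] pointing down, gripper open.
Joint ranges: [-2.53, 2.53], [-0.77, 2.02], [0.04, 2.7], [-1, 4.14], [0.28, 2.66], [-3.11, 3.11]. Speed limits (rad/s): [2.57, 2.57, 3.14, 3.14, 3.14, 3.14].

## Interface

Orientations are given as [roll, pitch, yaw] about the fixed x, y, z axes, in that order (R = Rz(yaw) Ry(pitch) Rx(roll)).
In Python, from cell import * gives the robot as it stands.
- The arm moves only by the tool arm_command, never from a script. Its arguments are lists of equal length, an entry for each row: "fingers": the gripper command: -1 is fully open, 1 is shut, values between are in proportion; "travel": the shift along the tool's x, y, z in m, a list of three; "dr": the turn, a rotation vector about the tool's x, y, z in degrees, a list of three. In form: {"fingers": [fingers, ...], "travel": [[x, y, z], ...], "dr": [[wx, wy, wz], ...]}. A call has 1 to 8 rows; each row is the pose to reach, as a shift and turn from the pose commanded when the call began, along the tool's axes at that moment; what a row does not reach only later rows make up. A row lasts 1/12 s, in which the tool goes at most 41.7 mm and 7.16 degrees, less where a joint would pass 70% of its speed; a pose out of reach is approached as far as the arm can. A call with a gripper value outside its range is refused whole. The fingers move at their own pace and stop on an object; "squeeze" is the grip in N (left out, the last holds). Time passes only in rows, so rows that repeat a pose let the fingers close. It gives the time, the measured TCP pose, the force, the opening and the grip force at its end, in the units of the state.
- observe(): the state, without advancing time (a new reading comes with each control period).
- read_camera(name): name is "side" or "top"; returns a dict with "color" (420x560x3 uint8, blue, green, red), "z_map" (420x560 float32, m along the optical axis (not along the pixel's ray), 0 where there is no reading), "fx", "fy", "cx", "cy" (pixels), "R" (3x3) and "t" (3): a world point X has camera coordinates R X + t. Camera axes: x right, y down, z forward; pixel columns grow to the right and rows downward; lengths in m; the calibration is good to about 2 mm. A picture is of the moment at which its call begins.
- hand_in(): hands the job in; it is judged then, once.
The state is a dict: "time": time; "qpos": joint angles; "qvel": joint speeds; "joint_efforts": joint torques, N m; "tool_pos": TCP position; "tool_rot": TCP orientation; "contact_force": force on the tool from outside, world axes, zero at the start; "torque": the same for the moment, N m; "opening": finger opening in m; "grip_force": force on a finger pad.
Only numpy, scipy, OpenCV 4.12 (cv2) and the standard library are available. Lean on these libraries where they do the work, as an engineer would, in place of code of your own. Each camera call takes 0.05 s, during which the arm holds its last target. There are 200 camera calls.

## Working session

There is one attempt and no reset: what is moved stays moved. The work goes in short steps, Python scripts to look and compute and a tool call to move; the robot and the scene stay as the last step left them, time stands still between calls to the robot, and variables do not carry over. Pictures are saved under pics/ and viewed, at most 10 in all, crops included, and the job is handed in when it is done.

Besides the shell and the picture viewer there is one more tool, called as name(argument=value, ...) on one line, values as JSON. arm_command: Moves the arm, as the interface text tells. Its arguments: {"type":"object","properties":{"fingers":{"type":"array","items":{"type":"number"}},"travel":{"type":"array","items":{"type":"array","items":{"type":"number"}}},"dr":{"type":"array","items":{"type":"array","items":{"type":"number"}}},"squeeze":{"type":"number"}},"required":["fingers","travel","dr"]}

```bash
mkdir -p pics; ls; python3 - <<'E'
from cell import *
import cv2,numpy as np,pickle
print(observe())
for n in("top","side"):
    d=read_camera(n);pickle.dump(d,open(n+"0.pkl","wb"));cv2.imwrite(f"pics/{n}0.png",d["color"])
    print(n,d["fx"],d["fy"],d["cx"],d["cy"],d["R"],d["t"],-np.array(d["R"]).T@d["t"],(d["z_map"]>0).mean())
E
```

```text
pics
{'time': 0.0, 'qpos': array([ 1.05696306e+00,  3.42729190e-01,  1.52501855e+00, -3.17754572e-05,
        1.27542933e+00, -1.46008608e-01]), 'qvel': array([-1.32620077e-03, -7.29399777e-04,  1.72168236e-04, -9.26647578e-04,
        2.02590836e-04, -4.96963118e-07]), 'joint_efforts': array([-1.88103637e-03, -4.31244206e+01, -2.44224072e+01,  7.14351330e-02,
        5.60650940e-02, -1.35426849e-04]), 'tool_pos': array([0.18854554, 0.48947741, 0.19734113]), 'tool_rot': array([-3.14002068e+00, -2.00455057e-04,  2.77377711e+00]), 'contact_force': array([-0.57877487, -0.10038254,  1.03617544]), 'torque': array([-0.00636746,  0.04251576, -0.04307132]), 'grip_force': 0.0, 'opening': 0.09186991659348143}
top 452.272162094122 452.272162094122 277.36289399318986 215.36363409331435 [[ 0.01762541 -0.9998266   0.00601012]
 [-0.99593332 -0.01808732 -0.08825915]
 [ 0.08835256 -0.00443007 -0.99607941]] [0.0292983  0.5419271  1.12043382] [0.44021366 0.04405883 1.163695  ] 0.995812074829932
side 415.45355817171287 415.45355817171287 276.30277123618583 207.6759233994174 [[-0.93535781 -0.35353976 -0.01074251]
 [-0.15226918  0.42989903 -0.88994434]
 [ 0.3192489  -0.83078063 -0.45594262]] [0.50159727 0.15587564 0.7882077 ] [0.24127353 0.76515148 0.50348654] 0.9582738095238095
```

View pics/top0.png

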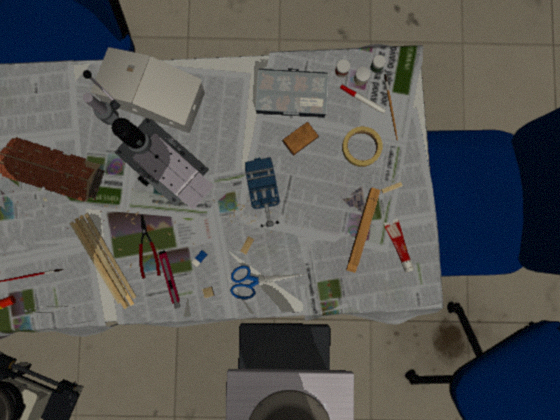

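View pics/side0.png

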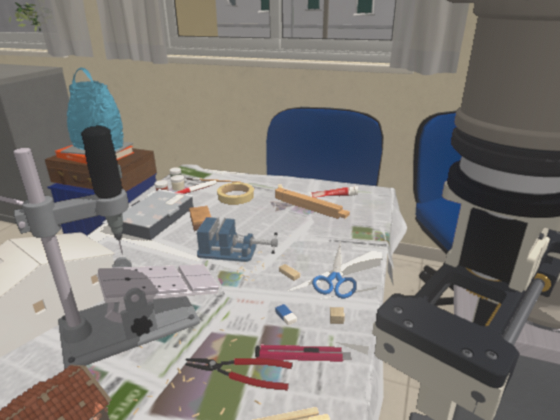

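The top view shows the beam from about (375,190) to (351,270). The stand's table runs from (130,140) to (210,205), with the column at (100,105). In the side view the drill tip is near (121,252) and the sloping face near (160,280). I'll measure these next.

```bash
cat >h.py <<'E'
import numpy as np,cv2,pickle
def cloud(d):
    v,u=np.mgrid[:420,:560];z=d["z_map"].astype(float)
    c=np.stack([(u-d["cx"])/d["fx"]*z,(v-d["cy"])/d["fy"]*z,z],-1)
    return (c-d["t"])@np.array(d["R"])   # R^T (c-t)
def ray(d,u,v,h):
    R=np.array(d["R"]);o=-R.T@d["t"];r=R.T@[(u-d["cx"])/d["fx"],(v-d["cy"])/d["fy"],1]
    return o+r*(h-o[2])/r[2]
def proj(d,X):
    c=np.array(d["R"])@X+d["t"];return d["fx"]*c[0]/c[2]+d["cx"],d["fy"]*c[1]/c[2]+d["cy"]
E
python3 - <<'E'
from h import *
T=pickle.load(open("top0.pkl","rb"));S=pickle.load(open("side0.pkl","rb"))
P=cloud(T);Q=cloud(S)
# beam: colour + height
hsv=cv2.cvtColor(T["color"],cv2.COLOR_BGR2HSV)
m=((hsv[...,0]<22)&(hsv[...,1]>110)&(hsv[...,2]>60)).astype(np.uint8)
n,l,st,ce=cv2.connectedComponentsWithStats(m)
for i in range(1,n):
    if st[i,4]>60:print(st[i],ce[i])
i=l[230,363];mm=l==i
p=P[mm];print("beam z",np.percentile(p[:,2],[5,50,95]))
vs,us=np.nonzero(mm)
xy=np.array([ray(T,u,v,.03)[:2] for u,v in zip(us,vs)],np.float32)
r=cv2.minAreaRect(xy);print(r,cv2.boxPoints(r))
# stand plane
for nme,D,C in(("top",T,P),("side",S,Q)):
    c=ray(T,165,160,.09)
    w=C.reshape(-1,3);w=w[(abs(w[:,0]-c[0])<.2)&(abs(w[:,1]-c[1])<.2)&(w[:,2]>.035)&(w[:,2]<.125)]
    g=np.random.default_rng(0);best=0
    for k in range(3000):
        a=w[g.choice(len(w),3,0)];nn=np.cross(a[1]-a[0],a[2]-a[0]);s=np.linalg.norm(nn)
        if s<1e-6:continue
        nn/=s
        if abs(nn[2])<.9 or abs(nn[2])>.993:continue
        inl=abs((w-a[0])@nn)<.0025
        if inl.sum()>best:best=inl.sum();bi=inl
    a=w[bi];m0=a.mean(0);nn=np.linalg.svd(a-m0)[2][2];nn*=np.sign(nn[2])
    print(nme,len(w),best,m0,nn,"tilt",np.degrees(np.arccos(nn[2])),"up azimuth",np.degrees(np.arctan2(-nn[1],-nn[0])))
    r=cv2.minAreaRect(a[:,:2].astype(np.float32));print(r)
    np.save(nme+"_face.npy",a)
cv2.imwrite("pics/c1.png",cv2.resize(S["color"][120:380,20:240],None,fx=3,fy=3,interpolation=cv2.INTER_CUBIC)[:600*2:1][:780])
cr=np.hstack([cv2.resize(S["color"][200:340,70:240],(400,330),interpolation=cv2.INTER_CUBIC),cv2.resize(T["color"][80:220,70:240],(400,330),interpolation=cv2.INTER_CUBIC)])
cv2.imwrite("pics/c2.png",cr)
E
```

```text
[340  85  16  12  68] [347.94117647  90.25      ]
[387  91   9  43  75] [391.21333333 110.10666667]
[283 122  35  33 571] [300.21366025 137.89141856]
[343 127  39  35 212] [365.0990566  138.47169811]
[  0 139  21  42 321] [  7.66043614 158.29595016]
[ 20 140  41  26 266] [ 37.9924812  154.67293233]
[ 65 161  30  17 144] [ 79.07638889 168.81944444]
[347 188  33  84 839] [363.10250298 229.30631704]
[ 74 219  54  89 468] [ 98.48717949 260.7542735 ]
[384 222  26  40 322] [399.2484472  243.71118012]
[242 237  11  16  62] [246.90322581 244.27419355]
[149 242  11  26  65] [154.26153846 252.81538462]
[139 244   4  27  65] [140.52307692 256.47692308]
[  0 296  14  13 114] [  5.69298246 302.14912281]
beam z [0.02148152 0.02998503 0.03395693]
((0.5094107985496521, -0.17730601131916046), (0.025867555290460587, 0.21759724617004395), 73.71134185791016) [[ 0.40135163 -0.15920517]
 [ 0.61021477 -0.22023612]
 [ 0.61746997 -0.19540685]
 [ 0.40860683 -0.1343759 ]]
top 6834 2934 [0.72259041 0.29982653 0.0890396 ] [-0.13747449 -0.27586061  0.95131577] tilt 17.951869251694532 up azimuth 63.51073563821211
((0.7071093320846558, 0.30065545439720154), (0.322588711977005, 0.17284876108169556), 7.599066734313965)
side 12298 3494 [0.68606648 0.30717955 0.08423232] [-0.14214228 -0.25073714  0.95756277] tilt 16.751707741636007 up azimuth 60.45120439700407
((0.7061595320701599, 0.3179991543292999), (0.3296671211719513, 0.17319977283477783), 14.35757827758789)
```

View pics/c2.png

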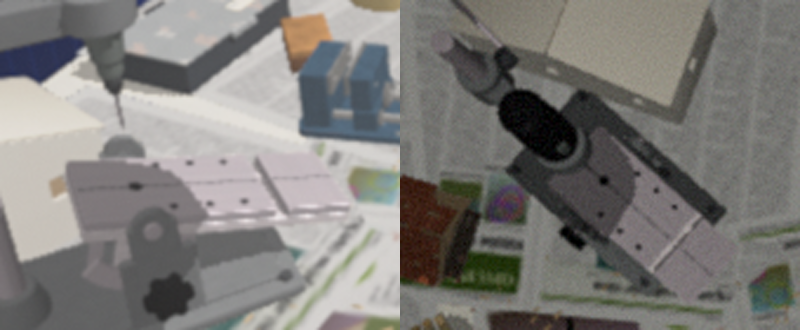

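In the crops, the drill tip is at side pixel (122.3,252.6). The face has a scribed centre line through a hole at top pixel (156.7,156.4), a groove, and a lower land. I'll restrict the plane fit to the face itself.

```bash
python3 - <<'E'
from h import *
T=pickle.load(open("top0.pkl","rb"));S=pickle.load(open("side0.pkl","rb"))
def msk(poly,u0,v0,off):
    p=np.array([[u0+(x-off)/2.353,v0+y/2.357] for x,y in poly]);m=np.zeros((420,560),np.uint8)
    cv2.fillPoly(m,[p.round().astype(np.int32)],1);return cv2.erode(m,np.ones((3,3)))>0
tip=ray(S,122.3,252.6,.138);print("tip",tip,"proj top",proj(T,tip))
for nme,D,m in(("top",T,msk([(615,135),(738,232),(692,295),(560,195)],70,80,400)),("side",S,msk([(75,170),(310,158),(350,208),(215,216),(185,195),(80,215)],70,200,0))):
    a=cloud(D)[m]
    for k in range(6):
        m0=np.median(a,0) if k==0 else a.mean(0)
        nn=np.linalg.svd(a-a.mean(0),full_matrices=False)[2][2];nn*=np.sign(nn[2]);e=(a-a.mean(0))@nn
        s=max(.003,2*np.median(abs(e)));a=a[abs(e-np.median(e))<s]
    m0=a.mean(0)
    print(nme,len(a),m0,nn,np.degrees(np.arccos(nn[2])),"az",np.degrees(np.arctan2(-nn[1],-nn[0])),"rms",e.std(),
     "z at tip",m0[2]-((tip-m0)[:2]@nn[:2])/nn[2])
# centre line: dark hole + line ends, using plane z iteration
def onplane(D,u,v,tilt,az,piv):
    n=np.array([-np.cos(az)*np.sin(tilt),-np.sin(az)*np.sin(tilt),np.cos(tilt)])
    R=np.array(D["R"]);o=-R.T@D["t"];r=R.T@[(u-D["cx"])/D["fx"],(v-D["cy"])/D["fy"],1]
    return o+r*((piv-o)@n)/(r@n)
piv=np.array([tip[0],tip[1],.09])
for nm,D,u0,v0,off,pts in(("top",T,70,80,400,[(604,180),(680,245),(715,276),(738,232),(692,295),(612,130)]),("side",S,70,200,0,[(135,186),(78,188),(265,182),(330,181)])):
  for x,y in pts: print(nm,x,y,onplane(D,u0+(x-off)/2.353,v0+y/2.357,np.radians(15),np.radians(47),piv))
hsv=cv2.cvtColor(T["color"],cv2.COLOR_BGR2HSV)
up=cloud(T);m=(up[...,2]>.2)&(up[...,2]<.36);m[:,230:]=0
vs,us=np.nonzero(m);print("hi pts",len(vs))
for lo,hi in((.2,.24),(.24,.3),(.3,.36)):
    w=up[(up[...,2]>lo)&(up[...,2]<hi)];w=w[np.hypot(*(w[:,:2]-tip[:2]).T)<.2];print(lo,len(w),w.mean(0) if len(w) else 0)
w=up[(up[...,2]>.33)&(up[...,2]<.36)];w=w[np.hypot(*(w[:,:2]-tip[:2]).T)<.06];print(w.mean(0),w[:,:2].min(0),w[:,:2].max(0))
E
```

```text
tip [0.67430804 0.32962698 0.138     ] proj top (np.float64(152.44197453795536), np.float64(151.16462199171292))
top 1915 [0.63866305 0.28620499 0.08135907] [ 0.82232634 -0.56831745  0.02819001] 88.38461750227466 az 145.35128541475487 rms 0.020510464553477523 z at tip -0.08303746574944723
side 1663 [0.63524672 0.30089657 0.07502187] [-0.18691025 -0.22165772  0.95704358] 16.854610113352386 az 49.86113468341451 rms 0.0007088128053862567 z at tip 0.08930468795651106
top 604 180 [0.67268566 0.3321758  0.09020301]
top 680 245 [0.61114496 0.25723267 0.06427072]
top 715 276 [0.58090753 0.22174742 0.05179122]
top 738 232 [0.62739107 0.19843983 0.05571818]
top 692 295 [0.5603208  0.24507951 0.05260147]
top 612 130 [0.72287407 0.32411963 0.09779575]
side 135 186 [0.6707066  0.3344266  0.09028243]
side 78 188 [0.69607751 0.35953415 0.09983895]
side 265 182 [0.60724509 0.27269185 0.06658753]
side 330 181 [0.57180558 0.24016091 0.05373633]
hi pts 3975
0.2 147 [0.70366261 0.35847486 0.23173598]
0.24 851 [0.71627204 0.37325694 0.26199212]
0.3 678 [0.6829277  0.34505742 0.33215719]
[0.67038435 0.33026491 0.34339977] [0.65350247 0.31327668] [0.69097356 0.35250004]
```

```bash
cat >go.py <<'E'
# usage: go.py x y z yaw_deg tilt_deg   (tilt: beam plain end raised; tool x points to the tenon)
import sys,numpy as np
from scipy.spatial.transform import Rotation as Ro
from cell import *
def Rt(yaw,tilt): return Ro.from_euler('z',yaw,degrees=True)*Ro.from_euler('y',tilt,degrees=True)*Ro.from_euler('x',180,degrees=True)
def plan(p,yaw,tilt,pos=None,rot=None):
    s=observe();R0=Ro.from_euler('xyz',s["tool_rot"])
    t=R0.inv().apply(np.array(p)-s["tool_pos"]);d=(R0.inv()*Rt(yaw,tilt)).as_rotvec(degrees=True)
    print("now",s["time"],s["tool_pos"].round(4),s["tool_rot"].round(4),"travel",t.round(4),"dr",d.round(2))
if __name__=="__main__":
    a=list(map(float,sys.argv[1:]));plan(a[:3],a[3],a[4])
E
python3 go.py .42 .2 .2 163.7 0; python3 - <<'E'
from h import *
T=pickle.load(open("top0.pkl","rb"));S=pickle.load(open("side0.pkl","rb"))
tip=np.array([.6735,.3305])
for nme,D in(("top",T),("side",S)):
    C=cloud(D);n=np.array([-.187,-.2217,.957]);m=abs((C-[*tip,.09])@n)<.0045
    m&=np.hypot(C[...,0]-tip[0],C[...,1]-tip[1])<.16
    m=cv2.morphologyEx(m.astype(np.uint8),cv2.MORPH_OPEN,np.ones((3,3)));_,l,st,_=cv2.connectedComponentsWithStats(m)
    k=1+np.argsort(-st[1:,4])[:3]
    for i in k[:2]:
        a=C[l==i];A=np.c_[a[:,:2]-tip,np.ones(len(a))]
        c=np.linalg.lstsq(A,a[:,2],rcond=None)[0];e=a[:,2]-A@c;g=abs(e)<.003;c=np.linalg.lstsq(A[g],a[g,2],rcond=None)[0]
        print(nme,len(a),st[i],"slope deg",np.degrees(np.arctan(np.hypot(*c[:2]))),"az",np.degrees(np.arctan2(c[1],c[0])),"z",c[2],cv2.minAreaRect(a[g,:2].astype(np.float32)))
E
```

```text
now 0.1 [0.1886 0.4895 0.1974] [-3.1402e+00 -2.0000e-04  2.7738e+00] travel [-0.3201 -0.187  -0.0024] dr [-0.08 -0.01 -4.77]
top 1573 [ 134  134   61   59 1573] slope deg 16.787766560618962 az 50.57566128717338 z 0.09029621042207611 ((0.6571714282035828, 0.3146114647388458), (0.12619632482528687, 0.07968103140592575), 49.929439544677734)
top 617 [178 174  35  35 617] slope deg 16.797106315346024 az 48.467503296630845 z 0.09020322472992054 ((0.5964601039886475, 0.2424887716770172), (0.04974588379263878, 0.07957974821329117), 50.0102653503418)
side 2270 [  98  262   90   39 2270] slope deg 16.750280767066357 az 49.31153671240822 z 0.08923544628524155 ((0.6538268327713013, 0.3172130882740021), (0.12558339536190033, 0.1119905337691307), 50.19399642944336)
side 687 [179 264  40  26 687] slope deg 16.367730088139634 az 48.96501773808568 z 0.08824729217390165 ((0.5941827893257141, 0.2437891960144043), (0.05007186904549599, 0.08096908777952194), 50.64128494262695)
```

arm_command(fingers=[0, 0, 0, 0, 0, 0, 0, 0], travel=[[-0.32, -0.187, 0], [-0.32, -0.187, 0], [-0.32, -0.187, 0], [-0.32, -0.187, 0], [-0.32, -0.187, 0], [-0.32, -0.187, 0], [-0.32, -0.187, 0], [-0.32, -0.187, 0]], dr=[[0, 0, -4.8], [0, 0, -4.8], [0, 0, -4.8], [0, 0, -4.8], [0, 0, -4.8], [0, 0, -4.8], [0, 0, -4.8], [0, 0, -4.8]], squeeze=30)

```text
time: 0.77
tool_pos: [0.3975, 0.2276, 0.1979]
tool_rot: [-3.142, -0.0, 2.858]
contact_force: [1.6, 0.3, -0.4]
opening: 0.0469
grip_force: 0.0
```

```bash
python3 go.py .485 -.17 .12 163.7 0
```

```text
now 0.7667 [0.3975 0.2276 0.1979] [-3.1415e+00 -3.0000e-04  2.8577e+00] travel [-0.1954 -0.3572  0.0779] dr [-0.   -0.02  0.03]
```

arm_command(fingers=[0, 0, 0, 0, 0, 0, 0, 0], travel=[[-0.195, -0.357, 0.078], [-0.195, -0.357, 0.078], [-0.195, -0.357, 0.078], [-0.195, -0.357, 0.078], [-0.195, -0.357, 0.078], [-0.195, -0.357, 0.078], [-0.195, -0.357, 0.078], [-0.195, -0.357, 0.078]], dr=[[0, 0, 0], [0, 0, 0], [0, 0, 0], [0, 0, 0], [0, 0, 0], [0, 0, 0], [0, 0, 0], [0, 0, 0]])

```text
time: 1.43
tool_pos: [0.4668, -0.0923, 0.1347]
tool_rot: [3.141, -0.0, 2.857]
contact_force: [1.7, 1.0, 0.3]
opening: 0.0461
grip_force: 0.0
```

```bash
python3 go.py .485 -.17 .08 163.7 0
```

```text
now 1.4333 [ 0.4668 -0.0923  0.1347] [ 3.1413e+00 -3.0000e-04  2.8573e+00] travel [-0.0393 -0.0695  0.0547] dr [ 0.01 -0.02  0.01]
```

arm_command(fingers=[0, 0, 0, 0, 0, 0, 0, 0], travel=[[-0.039, -0.07, 0.055], [-0.039, -0.07, 0.055], [-0.039, -0.07, 0.055], [-0.039, -0.07, 0.055], [-0.039, -0.07, 0.055], [-0.039, -0.07, 0.055], [-0.039, -0.07, 0.055], [-0.039, -0.07, 0.055]], dr=[[0, 0, 0], [0, 0, 0], [0, 0, 0], [0, 0, 0], [0, 0, 0], [0, 0, 0], [0, 0, 0], [0, 0, 0]])

```text
time: 2.1
tool_pos: [0.4852, -0.1673, 0.0813]
tool_rot: [-3.141, 0.002, 2.859]
contact_force: [0.1, 1.0, 0.9]
opening: 0.0463
grip_force: 0.0
```

```bash
python3 go.py .485 -.17 .006 163.7 0;python3 - <<'E'
from h import *
from cell import *
d=read_camera("side");cv2.imwrite("pics/s1.png",d["color"])
hsv=cv2.cvtColor(d["color"],cv2.COLOR_BGR2HSV);C=cloud(d)
m=(hsv[...,0]<25)&(hsv[...,1]>100)&(abs(C[...,2]-.03)<.004)&(np.hypot(C[...,0]-.51,C[...,1]+.177)<.13)
print(m.sum(),cv2.minAreaRect(C[m][:,:2].astype(np.float32)))
E
```

```text
now 2.1 [ 0.4852 -0.1673  0.0813] [-3.1415e+00  1.6000e-03  2.8595e+00] travel [-0.0004 -0.0027  0.0753] dr [-0.01  0.09  0.13]
289 ((0.5005842447280884, -0.2304028421640396), (0.13286420702934265, 0.19447608292102814), 73.8736572265625)
```

View pics/s1.png

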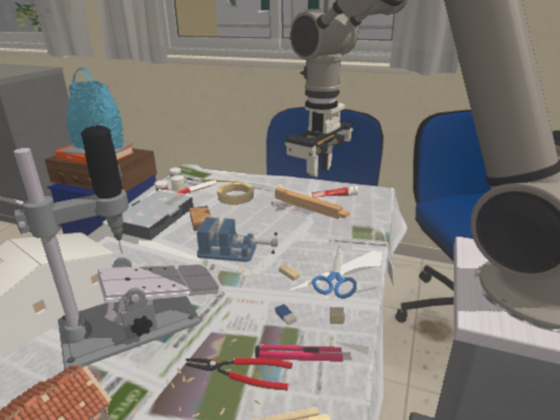

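The gripper is at about (318,165), above the beam at (275-348,190-215), with nothing in the way. Next I'll lower it.

arm_command(fingers=[0, 0, 0, 0, 0, 0, 0, 0], travel=[[0, -0.003, 0.02], [0, -0.003, 0.04], [0, -0.003, 0.055], [0, -0.003, 0.065], [0, -0.003, 0.072], [0, -0.003, 0.075], [0, -0.003, 0.075], [0, -0.003, 0.075]], dr=[[0, 0, 0], [0, 0, 0], [0, 0, 0], [0, 0, 0], [0, 0, 0], [0, 0, 0], [0, 0, 0], [0, 0, 0]])

```text
time: 2.82
tool_pos: [0.4844, -0.1714, 0.0058]
tool_rot: [-3.141, 0.001, 2.858]
contact_force: [0.3, -0.1, 0.1]
opening: 0.0457
grip_force: 0.0
```

arm_command(fingers=[0.3, 0.6, 0.8, 1, 1, 1, 1, 1], travel=[[0, 0, 0], [0, 0, 0], [0, 0, 0], [0, 0, 0], [0, 0, 0], [0, 0, 0], [0, 0, 0], [0, 0, 0]], dr=[[0, 0, 0], [0, 0, 0], [0, 0, 0], [0, 0, 0], [0, 0, 0], [0, 0, 0], [0, 0, 0], [0, 0, 0]], squeeze=25)

```text
time: 3.48
tool_pos: [0.484, -0.1712, 0.0052]
tool_rot: [3.141, 0.0, 2.858]
contact_force: [-0.0, 0.6, 0.2]
opening: 0.0011
grip_force: 0.0
```

```bash
python3 go.py .485 -.17 .2 163.7 0
```

```text
now 3.4833 [ 0.484  -0.1712  0.0052] [3.1415 0.     2.8576] travel [-0.0006  0.0015 -0.1948] dr [0.01 0.   0.03]
```

The fingers closed on nothing, so I'll look before going on.

```bash
python3 - <<'E'
from h import *
from cell import *
d=read_camera("side");t=read_camera("top");pickle.dump(t,open("top1.pkl","wb"));pickle.dump(d,open("side1.pkl","wb"))
a=cv2.resize(d["color"][130:250,240:400],(400,300),interpolation=cv2.INTER_CUBIC)
b=cv2.resize(t["color"][170:290,300:460],(400,300),interpolation=cv2.INTER_CUBIC)
cv2.imwrite("pics/m1.png",np.hstack([a,b]))
print(proj(d,[.484,-.171,.005]),proj(t,[.484,-.171,.005]))
E
```

```text
(np.float64(318.24530151058565), np.float64(209.29355300952943)) (np.float64(358.85545370806716), np.float64(239.77167081496842))
```

View pics/m1.png

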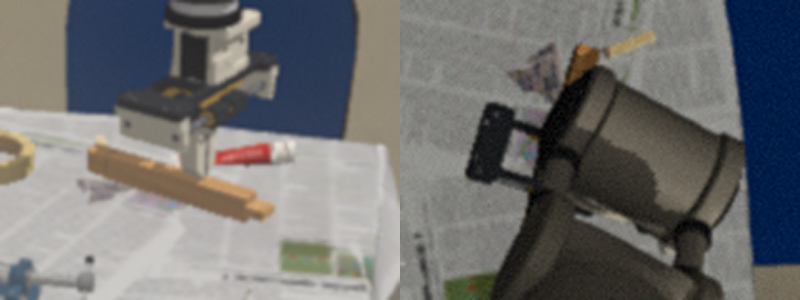

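In the side crop, the closed fingers (195,150) disappear behind the beam's upper edge, so they are on its far side. I'll compare the beam's position before and after.

```bash
python3 - <<'E'
from h import *
for n in("side0","side1","top0","top1"):
    d=pickle.load(open(n+".pkl","rb"));hsv=cv2.cvtColor(d["color"],cv2.COLOR_BGR2HSV);C=cloud(d)
    m=((hsv[...,0]<25)&(hsv[...,1]>100)&(hsv[...,2]>60)).astype(np.uint8)
    _,l,st,ce=cv2.connectedComponentsWithStats(m)
    for i in range(1,len(st)):
        w=C[l==i];c=np.median(w,0)
        if st[i,4]>60 and np.hypot(c[0]-.51,c[1]+.177)<.13:
            r=cv2.minAreaRect(np.argwhere(l==i)[:,::-1].astype(np.float32))
            t=w[abs(w[:,2]-.03)<.005]
            print(n,st[i],c,r,len(t),t.mean(0) if len(t) else 0)
            if len(t)>100:
                q=t[:,:2].astype(np.float32);print("   ",cv2.minAreaRect(q),cv2.fitLine(q,cv2.DIST_L1,0,.01,.01).ravel())
    X=[.485,-.17,.03];print(proj(d,X))
E
```

```text
side0 [276 188  73  29 342] [ 0.4959495  -0.16848839  0.02970207] ((312.6567687988281, 200.18724060058594), (75.86930084228516, 7.698663234710693), 19.916406631469727) 294 [ 0.51135682 -0.17364588  0.02971772]
    ((0.5155540108680725, -0.17847728729248047), (0.027194388210773468, 0.19614332914352417), 73.50440216064453) [ 0.96145266 -0.27497053  0.46921003 -0.16131552]
side0 [322 188  26   8 137] [ 0.45677845 -0.26878642  0.01632678] ((334.4999694824219, 191.5), (6.307060241699219, 25.333358764648438), 86.98721313476562) 5 [ 0.44136829 -0.27960621  0.02574847]
(np.float64(318.10751606990567), np.float64(200.78554494718958))
side1 [326 188  22   8 126] [ 0.45494914 -0.26991936  0.01667786] ((336.52069091796875, 191.39364624023438), (6.307060241699219, 21.286327362060547), 86.98721313476562) 4 [ 0.43930535 -0.27968081  0.02602689]
side1 [284 191  33  12  97] [ 0.54051077 -0.18212335  0.03015854] ((300.1961669921875, 196.28077697753906), (33.50361251831055, 3.7713491916656494), 15.255120277404785) 96 [ 0.53985642 -0.18158422  0.03006016]
side1 [318 201  31  16 151] [ 0.43368909 -0.1517
[... 431 characters left out ...]
189]
    ((0.5119936466217041, -0.17875516414642334), (0.024578209966421127, 0.21341463923454285), 73.60474395751953) [ 0.956832   -0.2906416   0.5085675  -0.17748788]
top0 [384 222  26  40 337] [ 0.4745467  -0.27341245  0.01647707] ((397.25006103515625, 242.25), (39.84469223022461, 15.495158195495605), 71.56504821777344) 46 [ 0.44445299 -0.28182858  0.02695251]
(np.float64(360.3069481122885), np.float64(239.02152495488627))
top1 [367 188  13  16 104] [ 0.59956604 -0.19983178  0.03076971] ((372.85296630859375, 196.0882568359375), (8.973817825317383, 16.249887466430664), 14.03624439239502) 98 [ 0.59879194 -0.20076784  0.03073798]
(np.float64(360.3069481122885), np.float64(239.02152495488627))
```

```bash
python3 - <<'E'
from h import *
from cell import *
s=observe();print(s)
d=pickle.load(open("side1.pkl","rb"));C=cloud(d)
for v in range(170,216,2):
    print(v,[tuple((C[v,u]*1000).round().astype(int)) for u in range(306,332,4)],[tuple(d["color"][v,u]) for u in (314,318)] )
E
```

```text
{'time': 3.5833, 'qpos': array([-4.89582493e-01,  5.61711852e-01,  1.78619019e+00,  1.34936383e-04,
        7.93754422e-01, -1.77639013e+00]), 'qvel': array([ 3.79728301e-04,  4.49810720e-04, -1.40084643e-03, -7.79830018e-05,
       -1.11078022e-03, -2.02072375e-04]), 'joint_efforts': array([-5.51732282e-04, -4.62575662e+01, -1.66055578e+01, -3.73421959e-02,
        7.31995027e-02,  5.67782195e-05]), 'tool_pos': array([ 0.48393795, -0.17126012,  0.00520394]), 'tool_rot': array([ 3.14148545e+00, -4.28305698e-05,  2.85750935e+00]), 'contact_force': array([ 0.13150437, -0.08810542,  0.40431898]), 'torque': array([-0.00573477,  0.05903867,  0.04012122]), 'grip_force': 0.0, 'opening': 0.00027027438443397476}
170 [(np.int64(497), np.int64(-95), np.int64(142)), (np.int64(489), np.int64(-99), np.int64(142)), (np.int64(479), np.int64(-100), np.int64(143)), (np.int64(473), np.int64(-113), np.int64(139)), (np.int64(470), np.int64(-138), np.int64(129)), (np.int64(464), np.int64(-154), np.int64(124)), (np.int64(455), np.int64(-159), np.int64(123))] [(np.uint8(67), np.uint8(65), np.uint8(65)), (np
[... 8733 characters left out ...]
.int64(481), np.int64(-158), np.int64(4)), (np.int64(470), np.int64(-156), np.int64(7)), (np.int64(458), np.int64(-148), np.int64(13)), (np.int64(448), np.int64(-152), np.int64(13))] [(np.uint8(151), np.uint8(158), np.uint8(162)), (np.uint8(101), np.uint8(116), np.uint8(132))]
214 [(np.int64(507), np.int64(-137), np.int64(4)), (np.int64(498), np.int64(-142), np.int64(3)), (np.int64(489), np.int64(-148), np.int64(2)), (np.int64(479), np.int64(-149), np.int64(3)), (np.int64(469), np.int64(-154), np.int64(2)), (np.int64(459), np.int64(-154), np.int64(4)), (np.int64(447), np.int64(-147), np.int64(10))] [(np.uint8(180), np.uint8(183), np.uint8(185)), (np.uint8(177), np.uint8(178), np.uint8(182))]
```

The depth points show the fingers about 35 mm higher than reported: the tips are near z 0.04 and the gripper body starts near z 0.10. I'll check whether that offset was already there while the gripper was open.

```bash
python3 - <<'E'
from h import *
d=pickle.load(open("side1.pkl","rb"));im=cv2.imread("pics/s1.png")
cr=cv2.resize(im[110:220,270:370],(600,600*110//100-60),interpolation=cv2.INTER_CUBIC)
sx,sy=6,600/110
def mark(X,c):
    u,v=proj(d,np.array(X));cv2.circle(cr,(int((u-270+.5)*sx),int((v-110+.5)*sy)),4,c,-1);print(X,u,v)
for dz,c in((0,(0,0,255)),(.035,(0,255,0))):
  for s in(-.023,.023): mark([.4852+.28*s,-.1673+.96*s,.0813+dz],c)
S=d["color"];print([tuple(map(int,im[v,318])) for v in range(160,186)])
cv2.imwrite("pics/s1c.png",cr)
# start pose check in first side image: finger ends visible near right edge?
s0=pickle.load(open("side0.pkl","rb"));print(proj(s0,np.array([.1886,.4895,.1974])),proj(s0,np.array([.1886,.4895,.2324])))
t0=pickle.load(open("top0.pkl","rb"));print("top",proj(t0,np.array([.1886,.4895,.1974])))
E
```

```text
[0.47876, -0.18938, 0.0813] 323.22420641714154 179.96450627158256
[0.49164, -0.14522000000000002, 0.0813] 313.5397003863832 185.9617436047548
[0.47876, -0.18938, 0.1163] 323.79106120171514 167.1624018863976
[0.49164, -0.14522000000000002, 0.1163] 313.9721929550806 172.84236581943028
[(102, 92, 90), (103, 93, 91), (104, 93, 91), (103, 93, 91), (104, 94, 91), (105, 95, 92), (104, 94, 91), (102, 92, 89), (97, 84, 80), (94, 79, 76), (94, 79, 74), (93, 79, 74), (95, 80, 75), (95, 80, 76), (93, 78, 75), (89, 72, 68), (87, 67, 60), (86, 62, 52), (91, 68, 56), (128, 116, 110), (176, 176, 177), (192, 193, 196), (194, 195, 198), (194, 196, 198), (193, 195, 197), (191, 194, 196)]
(np.float64(453.4819520009768), np.float64(398.919476199668)) (np.float64(461.4369822598591), np.float64(369.47038551040345))
top (np.float64(57.75564866434479), np.float64(373.37551348276486))
```

View pics/s1c.png

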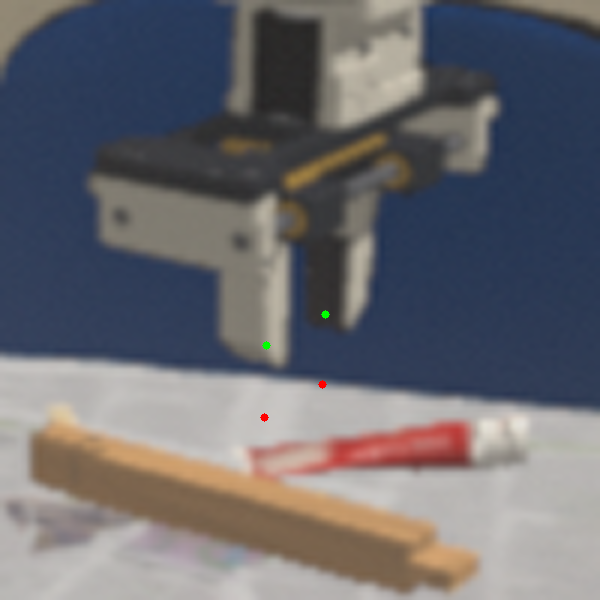

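The picture shows the open fingertips at crop (282,362) and (350,325), about 28 mm above the reported position (red dots). The reported height therefore has a constant offset of about 30 mm. I'll open the gripper, go lower and find the bench by touch.

arm_command(fingers=[0, 0, 0, 0, 0, 0, 0, 0], travel=[[0, 0, 0], [0, 0, 0], [0, 0, 0], [0, 0, 0], [0, 0, 0], [0, 0, 0], [0, 0, 0], [0, 0, 0]], dr=[[0, 0, 0], [0, 0, 0], [0, 0, 0], [0, 0, 0], [0, 0, 0], [0, 0, 0], [0, 0, 0], [0, 0, 0]])

```text
time: 4.25
tool_pos: [0.4839, -0.1712, 0.0052]
tool_rot: [3.141, -0.0, 2.858]
contact_force: [0.0, 0.4, -0.6]
opening: 0.0448
grip_force: 0.0
```

arm_command(fingers=[0, 0, 0, 0, 0, 0, 0, 0], travel=[[0, 0, 0.003], [0, 0, 0.006], [0, 0, 0.009], [0, 0, 0.012], [0, 0, 0.015], [0, 0, 0.018], [0, 0, 0.02], [0, 0, 0.02]], dr=[[0, 0, 0], [0, 0, 0], [0, 0, 0], [0, 0, 0], [0, 0, 0], [0, 0, 0], [0, 0, 0], [0, 0, 0]])

```text
time: 4.92
tool_pos: [0.4836, -0.1711, -0.0153]
tool_rot: [3.141, -0.001, 2.858]
contact_force: [0.3, 1.5, -0.3]
opening: 0.0458
grip_force: 0.0
```

arm_command(fingers=[0, 0, 0, 0], travel=[[0, 0, 0.001], [0, 0, 0.002], [0, 0, 0.003], [0, 0, 0.003]], dr=[[0, 0, 0], [0, 0, 0], [0, 0, 0], [0, 0, 0]])

```text
time: 5.25
tool_pos: [0.4839, -0.1712, -0.0179]
tool_rot: [3.141, -0.0, 2.858]
contact_force: [-0.5, 0.8, 0.5]
opening: 0.0457
grip_force: 0.0
```

arm_command(fingers=[0, 0, 0, 0], travel=[[0, 0, 0.001], [0, 0, 0.002], [0, 0, 0.003], [0, 0, 0.003]], dr=[[0, 0, 0], [0, 0, 0], [0, 0, 0], [0, 0, 0]])

```text
time: 5.58
tool_pos: [0.4838, -0.1712, -0.021]
tool_rot: [3.141, -0.0, 2.858]
contact_force: [0.7, -1.7, -1.0]
opening: 0.0458
grip_force: 0.0
```

arm_command(fingers=[0, 0, 0], travel=[[0, 0, 0.001], [0, 0, 0.002], [0, 0, 0.002]], dr=[[0, 0, 0], [0, 0, 0], [0, 0, 0]])

```text
time: 5.83
tool_pos: [0.4839, -0.1712, -0.023]
tool_rot: [3.141, -0.0, 2.858]
contact_force: [0.1, -0.5, 0.3]
opening: 0.0458
grip_force: 0.0
```

arm_command(fingers=[0, 0, 0], travel=[[0, 0, 0.001], [0, 0, 0.002], [0, 0, 0.002]], dr=[[0, 0, 0], [0, 0, 0], [0, 0, 0]])

```text
time: 6.08
tool_pos: [0.4838, -0.1712, -0.025]
tool_rot: [3.141, -0.0, 2.858]
contact_force: [-0.0, 0.6, -0.8]
opening: 0.046
grip_force: 0.0
```

arm_command(fingers=[0, 0, 0], travel=[[0, 0, 0.001], [0, 0, 0.002], [0, 0, 0.002]], dr=[[0, 0, 0], [0, 0, 0], [0, 0, 0]])

```text
time: 6.33
tool_pos: [0.4839, -0.1712, -0.027]
tool_rot: [3.141, -0.0, 2.858]
contact_force: [-0.8, 1.0, -0.7]
opening: 0.0459
grip_force: 0.0
```

arm_command(fingers=[0, 0, 0], travel=[[0, 0, 0.001], [0, 0, 0.002], [0, 0, 0.002]], dr=[[0, 0, 0], [0, 0, 0], [0, 0, 0]])

```text
time: 6.58
tool_pos: [0.484, -0.1713, -0.0284]
tool_rot: [3.142, 0.0, 2.858]
contact_force: [-0.6, 0.1, 4.2]
opening: 0.0458
grip_force: 2.2
```

```bash
python3 - <<'E'
from h import *
from cell import *
d=read_camera("side");C=cloud(d)
for u in(312,314,316,318): print(u,[(v,int(C[v,u,1]*1000),int(C[v,u,2]*1000),int(d["color"][v,u,0]),int(d["color"][v,u,2])) for v in range(194,220,2)])
E
```

```text
312 [(194, -72, 94, 153, 173), (196, -78, 86, 134, 151), (198, -79, 80, 125, 141), (200, -76, 76, 127, 143), (202, -78, 70, 126, 140), (204, -129, 39, 125, 139), (206, -128, 33, 119, 134), (208, -132, 26, 119, 133), (210, -132, 20, 119, 133), (212, -134, 13, 116, 131), (214, -143, 3, 134, 144), (216, -134, 2, 183, 188), (218, -125, 1, 185, 189)]
314 [(194, -81, 90, 154, 172), (196, -79, 86, 149, 167), (198, -82, 79, 158, 178), (200, -81, 75, 158, 179), (202, -83, 69, 147, 164), (204, -127, 40, 166, 188), (206, -132, 32, 169, 191), (208, -129, 28, 164, 186), (210, -130, 22, 160, 181), (212, -130, 16, 160, 182), (214, -136, 7, 148, 165), (216, -138, 1, 178, 183), (218, -128, 1, 177, 183)]
316 [(194, -105, 79, 114, 114), (196, -113, 70, 100, 110), (198, -139, 52, 158, 180), (200, -141, 45, 154, 181), (202, -141, 40, 157, 187), (204, -137, 36, 152, 176), (206, -139, 29, 150, 175), (208, -141, 23, 149, 174), (210, -141, 17, 149, 173), (212, -146, 9, 152, 176), (214, -144, 4, 169, 186), (216, -141, 0, 178, 186), (218, -129, 1, 179, 185)]
318 [(194, -110, 78, 71, 103), (196, -112, 71, 91, 104), (198, -233, 6, 167, 179), (200, -175, 29, 103, 169), (202, -160, 31, 109, 190), (204, -160, 25, 86, 134), (206, -153, 23, 79, 124), (208, 765, 503, 81, 125), (210, -160, 8, 79, 123), (212, -155, 5, 104, 134), (214, -151, 1, 177, 182), (216, -138, 3, 185, 190), (218, -129, 2, 178, 184)]
```

The fingers touch the bench at reported z -0.028, so the offset is 28 mm. I'll raise 5 mm and grip.

arm_command(fingers=[0, 0, 0.3, 0.6, 1, 1, 1, 1], travel=[[0, 0, -0.003], [0, 0, -0.006], [0, 0, -0.006], [0, 0, -0.006], [0, 0, -0.006], [0, 0, -0.006], [0, 0, -0.006], [0, 0, -0.006]], dr=[[0, 0, 0], [0, 0, 0], [0, 0, 0], [0, 0, 0], [0, 0, 0], [0, 0, 0], [0, 0, 0], [0, 0, 0]], squeeze=25)

```text
time: 7.3
tool_pos: [0.4838, -0.1712, -0.0229]
tool_rot: [3.141, -0.0, 2.857]
contact_force: [-0.2, 0.1, -0.3]
opening: 0.0235
grip_force: 25.0
```

arm_command(fingers=[1, 1, 1, 1, 1, 1, 1, 1], travel=[[0, 0, -0.01], [0, 0, -0.03], [0, 0, -0.06], [0, 0, -0.09], [0, 0, -0.12], [0, 0, -0.15], [0, 0, -0.18], [0, 0, -0.2]], dr=[[0, 0, 0], [0, 0, 0], [0, 0, 0], [0, 0, 0], [0, 0, 0], [0, 0, 0], [0, 0, 0], [0, 0, 0]])

```text
time: 7.97
tool_pos: [0.4845, -0.1715, 0.1809]
tool_rot: [-3.141, 0.004, 2.858]
contact_force: [0.9, -0.7, -0.7]
opening: 0.0239
grip_force: 25.0
```

```bash
python3 -c "
from cell import *
print(observe()['tool_pos'],observe()['opening'],observe()['grip_force'])"
```

```text
[ 0.48445423 -0.17149184  0.18094932] 0.02390300620411731 24.997752606868744
```

```bash
cat >st.py <<'E'
# st.py s h [hyp]: cross s m along slope from pivot, underside h above face -> move (hyp 0: offset along world z, 1: along tool)
import sys,numpy as np
from go import plan
PIV=np.array([.672,.3325,.09]);AZ=np.radians(50);T=np.radians(16.75);GX=.0275;OFF=.0282
def tgt(s,h,hyp):
    u=np.array([np.cos(AZ),np.sin(AZ),0]);z=np.array([0,0,1]);e=u*np.cos(T)+z*np.sin(T);n=-u*np.sin(T)+z*np.cos(T)
    return PIV+e*(s-.082-GX)+n*(h+.0053)-OFF*(n if hyp else z)
if __name__=="__main__":
    s,h=map(float,sys.argv[1:3]);hyp=float(sys.argv[3]) if len(sys.argv)>3 else 0
    p=tgt(s,h,hyp);print(p);plan(p,230,np.degrees(T))
E
python3 st.py -.09 .06; python3 go.py .46 .08 .22 230 16.75
```

```text
[0.537108   0.17174197 0.06683425]
now 7.9667 [ 0.4845 -0.1715  0.1809] [-3.1409  0.0037  2.8576] travel [0.046  0.3443 0.1137] dr [ -9.84 -14.67 -65.75]
now 7.9667 [ 0.4845 -0.1715  0.1809] [-3.1409  0.0037  2.8576] travel [ 0.0938  0.2345 -0.0396] dr [ -9.84 -14.67 -65.75]
```

arm_command(fingers=[1, 1, 1, 1, 1, 1, 1, 1], travel=[[0.01, 0.025, -0.01], [0.02, 0.05, -0.02], [0.03, 0.08, -0.03], [0.045, 0.11, -0.04], [0.06, 0.14, -0.04], [0.07, 0.17, -0.04], [0.08, 0.2, -0.04], [0.094, 0.235, -0.04]], dr=[[-1, -1.5, -6.6], [-2, -3, -13.2], [-3, -4.4, -19.7], [-4, -5.9, -26], [-5, -7.4, -32.9], [-5.9, -8.8, -39.5], [-6.9, -10.3, -46], [-7.9, -11.8, -52.7]])

```text
time: 8.63
tool_pos: [0.4592, 0.0817, 0.2181]
tool_rot: [3.112, 0.239, -2.5]
contact_force: [0.8, 0.9, -1.0]
opening: 0.0238
grip_force: 25.0
```

```bash
python3 st.py -.09 .06
```

```text
[0.537108   0.17174197 0.06683425]
now 8.6333 [0.4592 0.0817 0.2181] [ 3.1121  0.2393 -2.4996] travel [-0.0772  0.0203  0.1752] dr [ -1.79  -2.84 -12.79]
```

arm_command(fingers=[1, 1, 1, 1, 1, 1, 1, 1], travel=[[-0.01, 0.002, 0.01], [-0.02, 0.005, 0.03], [-0.03, 0.008, 0.05], [-0.04, 0.01, 0.07], [-0.05, 0.013, 0.09], [-0.06, 0.016, 0.11], [-0.07, 0.018, 0.13], [-0.077, 0.02, 0.14]], dr=[[-0.9, -1.4, -6.4], [-1.8, -2.8, -12.8], [-1.8, -2.8, -12.8], [-1.8, -2.8, -12.8], [-1.8, -2.8, -12.8], [-1.8, -2.8, -12.8], [-1.8, -2.8, -12.8], [-1.8, -2.8, -12.8]])

```text
time: 9.3
tool_pos: [0.5311, 0.165, 0.0984]
tool_rot: [3.137, 0.289, -2.274]
contact_force: [0.2, -0.7, -0.5]
opening: 0.024
grip_force: 25.0
```

```bash
cat >look.py <<'E'
import sys
from h import *
from cell import *
from scipy.spatial.transform import Rotation as Ro
n=sys.argv[1];d=read_camera("side");t=read_camera("top");pickle.dump((d,t,observe()),open(n+".pkl","wb"))
cv2.imwrite(f"pics/{n}.png",np.hstack([cv2.resize(d["color"][150:330,60:300],(480,360)),cv2.resize(t["color"][100:280,100:260],(320,360))]))
E
python3 look.py v1; python3 st.py -.09 .06
```

```text
[0.537108   0.17174197 0.06683425]
now 9.4 [0.5311 0.165  0.0989] [ 3.1373  0.2885 -2.2735] travel [ 0.0005 -0.0004  0.0334] dr [ 0.17 -0.22 -0.25]
```

View pics/v1.png

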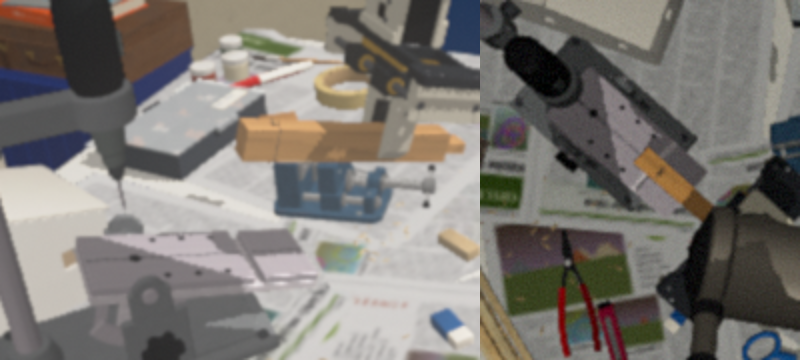

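The view shows the beam gripped above the lower land. Its plain end is at side-crop (240,125) and top-crop (650,155), aligned with the table and well clear of the bit. I'll measure the beam's real pose.

```bash
cat >meas.py <<'E'
import sys
from h import *
from scipy.spatial.transform import Rotation as Ro
import st
d,t,s=pickle.load(open(sys.argv[1]+".pkl","rb"))
R=Ro.from_euler('xyz',s["tool_rot"]).as_matrix();ex=-R[:,0];n0=-R[:,2];p=s["tool_pos"]
print("tool says: az",np.degrees(np.arctan2(ex[1],ex[0])),"tilt",np.degrees(np.arcsin(ex[2])))
for hyp in(0,1):
    q=p+st.OFF*(n0 if hyp else np.array([0,0,1]))
    print("hyp",hyp,"cross",(q+ex*(st.GX+.082)+n0*.0247).round(4),"end",(q+ex*(st.GX+.11)+n0*.0247).round(4))
for nm,D in(("top",t),("side",d)):
    hsv=cv2.cvtColor(D["color"],cv2.COLOR_BGR2HSV);C=cloud(D)
    c=p+ex*.08+n0*.05
    m=(hsv[...,0]<24)&(hsv[...,1]>70)&(np.linalg.norm(C-c,axis=-1)<.13)
    if nm=="side": m&=True
    w=C[m];l=(w-p)@n0;top=w[l>np.percentile(l,97)-.006] if nm=="side" else w
    for k in range(5):
        mm=top.mean(0);A=np.c_[top[:,:2]-mm[:2],np.ones(len(top))];c3=np.linalg.lstsq(A,top[:,2],rcond=None)[0];e=top[:,2]-A@c3;top=top[abs(e)<.003]
    ln=cv2.fitLine(top.astype(np.float32),cv2.DIST_L1,0,.01,.01).ravel();dv=ln[:3]*np.sign(ln[:3]@ex)
    x=(top-ln[3:])@dv;E=ln[3:]+dv*np.percentile(x,99.5)
    print(nm,len(w),len(top),"az",np.degrees(np.arctan2(dv[1],dv[0])),"tilt",np.degrees(np.arcsin(dv[2])),"end",E.round(4),"cross",(E-.028*dv).round(4))
E
python3 meas.py v1
```

```text
tool says: az 49.73832766965105 tilt 16.529335691153292
hyp 0 cross [0.5945 0.2397 0.182 ] end [0.6118 0.2602 0.1899]
hyp 1 cross [0.5894 0.2335 0.1808] end [0.6067 0.254  0.1888]
top 497 153 az 30.264790281253223 tilt 13.061195046862677 end [0.6076 0.2337 0.1815] cross [0.5841 0.22   0.1752]
side 1887 83 az -38.254549810222905 tilt -1.778728756245882 end [0.5549 0.1289 0.2202] cross [0.533  0.1462 0.221 ]
```

```bash
cat >meas2.py <<'E'
import sys
from h import *
d,t,s=pickle.load(open(sys.argv[1]+".pkl","rb"));u0,v0,u1,v1=map(int,sys.argv[2:6])
for nm,D,u,v in(("top",t,u0,v0),("side",d,u1,v1)):
    hsv=cv2.cvtColor(D["color"],cv2.COLOR_BGR2HSV);C=cloud(D);h0=hsv[v,u].astype(int)
    m=((abs(hsv[...,0].astype(int)-h0[0])<8)&(hsv[...,1]>h0[1]*.75)&(hsv[...,2]>h0[2]*.5)).astype(np.uint8)
    _,l,st,_=cv2.connectedComponentsWithStats(m,connectivity=4);i=l[v,u]
    r=cv2.minAreaRect(np.argwhere(l==i)[:,::-1].astype(np.float32));print(nm,h0,st[i],cv2.boxPoints(r).round(1).tolist(),"seed",C[v,u].round(4))
    w=C[cv2.erode((l==i).astype(np.uint8),np.ones((3,3)))>0]
    A=np.c_[w[:,:2]-w[:,:2].mean(0),np.ones(len(w))]
    c=np.linalg.lstsq(A,w[:,2],rcond=None)[0];print(len(w),"plane slope",np.degrees(np.arctan(np.hypot(*c[:2]))),"az",np.degrees(np.arctan2(c[1],c[0])),"mean",w.mean(0).round(4),"rms",(w[:,2]-A@c).std())
E
python3 meas2.py v1 193 184 210 225
```

```text
top [ 15 154 151] [177 174  39  36 444] [[176.6999969482422, 181.0], [183.8000030517578, 173.0], [217.0, 202.39999389648438], [209.8000030517578, 210.39999389648438]] seed [0.5934 0.2263 0.1785]
300 plane slope 56.733479793477805 az -68.40024463417846 mean [0.578  0.2192 0.1782] rms 0.0535696636556439
side [ 15 110 164] [ 178  206   74   25 1430] [[178.0, 206.0], [251.0, 206.0], [251.0, 230.0], [178.0, 230.0]] seed [0.5687 0.2292 0.1554]
1228 plane slope 27.322675078531354 az 104.20013281124498 mean [0.5665 0.2211 0.1625] rms 0.010312262528776851
```

```bash
python3 - <<'E'
from h import *
d,t,s=pickle.load(open("v1.pkl","rb"))
E=ray(t,180,176.7,.189)
print("end top-cam",E, "other",ray(t,213.4,206.4,.177-.0))
# side: top plain corner far/near from picture: crop (240,125) near-top? list depth around end
C=cloud(d)
for v in range(206,232,3): print(v,[tuple((C[v,u]*1000).astype(int).tolist()) for u in range(178,210,6)])
C=cloud(t)
print([tuple((C[int(176.7+k*.887),int(180+k)]*1000).astype(int).tolist()) for k in range(1,33,3)])
E
```

```text
end top-cam [0.60731733 0.25316607 0.189     ] other [0.54491169 0.18021748 0.177     ]
206 [(807, -18, 32), (803, -37, 24), (802, -63, 11), (799, -87, 1), (757, -50, 26), (768, -96, 2)]
209 [(799, -5, 32), (608, 241, 185), (601, 233, 182), (595, 224, 179), (749, -36, 25), (734, -40, 26)]
212 [(805, -12, 18), (601, 252, 186), (594, 245, 184), (589, 235, 179), (581, 229, 178), (576, 219, 174)]
215 [(806, -12, 10), (596, 260, 185), (590, 252, 182), (582, 247, 181), (578, 236, 176), (571, 227, 173)]
218 [(616, 250, 170), (598, 259, 179), (589, 254, 178), (584, 245, 174), (577, 237, 171), (570, 230, 169)]
221 [(615, 252, 166), (597, 261, 174), (590, 253, 171), (585, 244, 168), (577, 239, 166), (571, 230, 163)]
224 [(614, 255, 162), (597, 261, 169), (592, 253, 165), (585, 246, 163), (578, 238, 160), (571, 231, 157)]
227 [(782, 27, 1), (598, 262, 163), (592, 253, 159), (585, 247, 158), (579, 238, 154), (570, 232, 153)]
230 [(776, 37, 0), (600, 261, 156), (591, 256, 156), (584, 248, 153), (578, 240, 149), (571, 232, 146)]
[(606, 250, 189), (600, 245, 184), (597, 239, 180), (590, 232, 179), (584, 225, 180), (580, 219, 176), (574, 213, 173), (568, 206, 171), (564, 201, 165), (557, 194, 165), (551, 187, 164)]
```

The beam end is at (0.607,0.253,0.189), which matches the offset running along the tool axis (hypothesis 1). The slope of about 16.6° is right too.

```bash
python3 st.py -.07 .03 1;python3 st.py -.07 .012 1
```

```text
[0.56019979 0.1992617  0.04506753]
now 9.4 [0.5311 0.165  0.0989] [ 3.1373  0.2885 -2.2735] travel [-0.0278 -0.0004  0.0644] dr [ 0.17 -0.22 -0.25]
[0.56353427 0.20323558 0.02783124]
now 9.4 [0.5311 0.165  0.0989] [ 3.1373  0.2885 -2.2735] travel [-0.0279 -0.0004  0.0824] dr [ 0.17 -0.22 -0.25]
```

arm_command(fingers=[1, 1, 1, 1, 1, 1, 1, 1], travel=[[-0.008, 0, 0.01], [-0.016, 0, 0.025], [-0.024, 0, 0.04], [-0.028, 0, 0.055], [-0.028, 0, 0.068], [-0.028, 0, 0.078], [-0.028, 0, 0.082], [-0.028, 0, 0.082]], dr=[[0.2, -0.2, -0.2], [0.2, -0.2, -0.2], [0.2, -0.2, -0.2], [0.2, -0.2, -0.2], [0.2, -0.2, -0.2], [0.2, -0.2, -0.2], [0.2, -0.2, -0.2], [0.2, -0.2, -0.2]])

```text
time: 10.07
tool_pos: [0.5637, 0.2026, 0.029]
tool_rot: [-3.14, 0.293, -2.271]
contact_force: [-0.2, -0.4, -0.6]
opening: 0.0241
grip_force: 25.0
```

```bash
python3 look.py v2; python3 meas2.py v2 182 173 190 245;python3 st.py -.07 .0 1; python3 -c "
from cell import *
print(observe()['contact_force'],observe()['torque'])"
```

```text
top [ 16 163 158] [168 166  33  30 348] [[167.60000610351562, 171.6999969482422], [174.1999969482422, 164.3000030517578], [201.5, 188.8000030517578], [194.89999389648438, 196.1999969482422]] seed [0.6286 0.2644 0.1163]
228 plane slope 61.80535434136789 az -90.40751442119628 mean [0.6124 0.259  0.113 ] rms 0.05679876130483209
side [  8   5 203] [ 101  174  129  140 3593] [[99.19999694824219, 243.39999389648438], [205.3000030517578, 159.0], [281.79998779296875, 255.10000610351562], [175.60000610351562, 339.5]] seed [ 0.7137  0.0859 -0.0009]
919 plane slope 18.646259419437904 az 173.0150604851619 mean [0.7189 0.099  0.0316] rms 0.03190734700832635
[0.56575726 0.20588483 0.01634039]
now 10.1667 [0.5643 0.2025 0.03  ] [-3.1387  0.2942 -2.2709] travel [0.0006 0.0012 0.0141] dr [-0.2   0.11 -0.11]
[ 0.00574779  0.57045686 -0.88345337] [-0.11483685  0.18150503 -0.03043257]
```

View pics/v2.png

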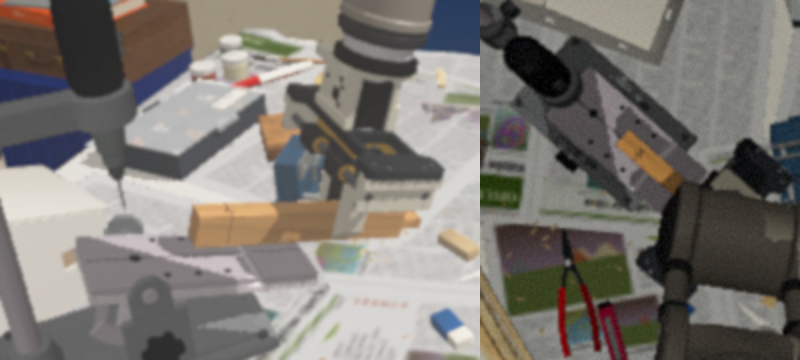

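The beam hovers over the face in line with it. The plain end is at side-crop (192,210), clear of the bit tip at (122,205). I'll lower to about 6 mm and slide up the slope.

arm_command(fingers=[1, 1, 1, 1, 1, 1, 1, 1], travel=[[0, 0.001, 0.004], [0, 0.001, 0.007], [0, 0.001, 0.007], [-0.006, 0.001, 0.007], [-0.014, 0.001, 0.007], [-0.022, 0.001, 0.007], [-0.025, 0.001, 0.007], [-0.025, 0.001, 0.007]], dr=[[-0.2, 0.1, -0.1], [-0.2, 0.1, -0.1], [-0.2, 0.1, -0.1], [-0.2, 0.1, -0.1], [-0.2, 0.1, -0.1], [-0.2, 0.1, -0.1], [-0.2, 0.1, -0.1], [-0.2, 0.1, -0.1]])

```text
time: 10.83
tool_pos: [0.581, 0.2241, 0.0305]
tool_rot: [-3.141, 0.293, -2.268]
contact_force: [-0.3, 0.0, -1.1]
opening: 0.0241
grip_force: 25.0
```

```bash
python3 look.py v3; python3 - <<'E'
from h import *
d,t,s=pickle.load(open("v3.pkl","rb"));C=cloud(t);Cs=cloud(d)
print(s["tool_pos"],s["contact_force"])
import st
from scipy.spatial.transform import Rotation as Ro
R=Ro.from_euler('xyz',s["tool_rot"]).as_matrix();ex=-R[:,0];n=-R[:,2];q=s["tool_pos"]+.0282*n
E=q+ex*(.1375)+n*.0247;print("pred end",E,"cross",E-.028*ex)
u=np.array([np.cos(st.AZ),np.sin(st.AZ),0]);v=np.array([-u[1],u[0],0])
hsv=cv2.cvtColor(t["color"],cv2.COLOR_BGR2HSV)
m=((hsv[...,0]<22)&(hsv[...,1]>120)&(np.linalg.norm(C-(E-.04*ex),axis=-1)<.06))
w=C[m];print(len(w),w.mean(0));r=cv2.minAreaRect(np.argwhere(m)[:,::-1].astype(np.float32));b=cv2.boxPoints(r);print(b.tolist())
P=np.array([ray(t,x,y,E[2])for x,y in b]);
for k in P: print(((k-st.PIV)@u).round(4),((k-st.PIV)@v).round(4))
print("pred end in stand",((E-st.PIV)@u),((E-st.PIV)@v))
# refine tip in side view: print dark pixels under chuck
g=cv2.cvtColor(d["color"],cv2.COLOR_BGR2GRAY)
for vv in range(240,258): print(vv,g[vv,112:132].tolist())
E
python3 st.py -.045 .006 1
```

```text
[0.57985227 0.22340139 0.02984893] [ 0.03804041 -0.14776025 -0.68427088]
pred end [0.65470329 0.31264874 0.12005367] cross [0.63747749 0.2920953  0.11200208]
325 [0.63146708 0.28399143 0.10936133]
[[158.45330810546875, 164.7529296875], [164.96109008789062, 157.37744140625], [190.75875854492188, 180.14007568359375], [184.2509765625, 187.51556396484375]]
-0.0266 0.0111
-0.0263 -0.0118
-0.1077 -0.0114
-0.1079 0.0114
pred end in stand -0.026325058599554387 0.0004899093586138645
240 [216, 216, 217, 214, 199, 178, 137, 118, 158, 202, 216, 216, 222, 223, 222, 222, 225, 226, 224, 219]
241 [213, 214, 215, 216, 216, 210, 182, 140, 161, 206, 215, 213, 216, 215, 207, 212, 222, 224, 224, 226]
242 [207, 211, 212, 214, 216, 215, 193, 144, 158, 207, 217, 216, 215, 214, 209, 212, 217, 215, 215, 223]
243 [202, 202, 205, 207, 210, 210, 192, 147, 158, 207, 217, 216, 216, 216, 215, 215, 216, 214, 213, 217]
244 [201, 201, 202, 203, 203, 202, 188, 153, 155, 197, 213, 215, 215, 216, 216, 216, 216, 215, 215, 215]
245 [199, 200, 201, 201, 198, 197, 188, 163, 144, 171, 202, 209, 211, 213, 214, 215, 215, 215, 2
[... 720 characters left out ...]
97, 199, 200, 201, 202]
253 [217, 210, 206, 206, 204, 202, 203, 202, 195, 172, 161, 189, 199, 198, 199, 200, 200, 200, 200, 199]
254 [202, 195, 195, 201, 202, 203, 202, 202, 200, 188, 176, 193, 198, 198, 199, 199, 200, 200, 199, 197]
255 [197, 195, 196, 200, 200, 202, 200, 199, 201, 198, 195, 200, 202, 200, 198, 196, 198, 199, 199, 197]
256 [199, 200, 198, 197, 198, 199, 197, 195, 196, 196, 192, 195, 195, 195, 193, 194, 199, 198, 198, 195]
257 [203, 201, 202, 200, 196, 189, 177, 166, 165, 166, 165, 167, 167, 173, 185, 195, 199, 198, 196, 195]
[0.58003364 0.22289876 0.02929072]
now 10.9333 [0.5799 0.2234 0.0298] [ 3.1408  0.2917 -2.2683] travel [ 0.0004 -0.0005  0.0005] dr [ 0.05 -0.04  0.03]
```

```bash
python3 - <<'E'
from h import *
d,t,s=pickle.load(open("v3.pkl","rb"))
print(ray(d,121.7,254.2,.138),ray(d,122,253.5,.138))
E
python3 st.py 0 .006 1
```

```text
[0.67213608 0.33375614 0.138     ] [0.67302615 0.3319355  0.138     ]
[0.60773181 0.25590816 0.04225955]
now 10.9333 [0.5799 0.2234 0.0298] [ 3.1408  0.2917 -2.2683] travel [-0.0446 -0.0005  0.0004] dr [ 0.05 -0.04  0.03]
```

arm_command(fingers=[1, 1, 1, 1, 1, 1, 1, 1], travel=[[-0.007, 0, 0], [-0.014, 0, 0], [-0.021, 0, 0], [-0.028, 0, 0], [-0.034, 0, 0], [-0.038, 0, 0], [-0.04, 0, 0], [-0.04, 0, 0]], dr=[[0, 0, 0], [0, 0, 0], [0, 0, 0], [0, 0, 0], [0, 0, 0], [0, 0, 0], [0, 0, 0], [0, 0, 0]])

```text
time: 11.6
tool_pos: [0.6048, 0.2529, 0.0415]
tool_rot: [3.141, 0.292, -2.269]
contact_force: [-0.1, 0.2, -1.1]
opening: 0.0238
grip_force: 25.0
```

```bash
python3 look.py v4; python3 - <<'E'
from h import *
d,t,s=pickle.load(open("v4.pkl","rb"))
cv2.imwrite("pics/v4c.png",np.hstack([cv2.resize(d["color"][225:285,95:165],(420,360),interpolation=cv2.INTER_CUBIC),cv2.resize(t["color"][120:180,130:190],(360,360),interpolation=cv2.INTER_CUBIC)]))
E
python3 st.py 0 0 1
```

```text
[0.60884331 0.25723279 0.03651412]
now 11.7 [0.6043 0.2524 0.0412] [ 3.1406  0.2914 -2.269 ] travel [-0.005  -0.0004  0.0064] dr [ 0.06 -0.05 -0.  ]
```

View pics/v4c.png

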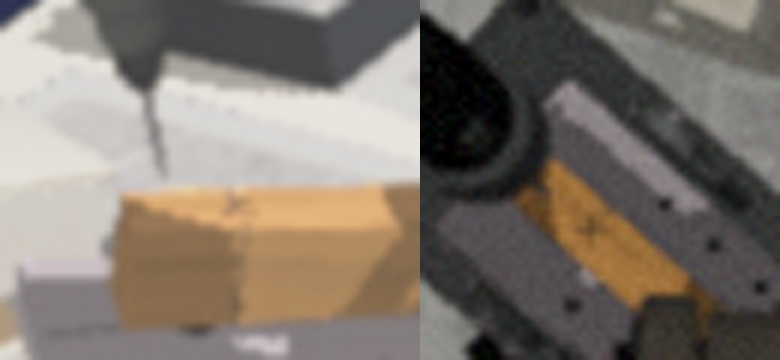

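The top view shows the pencilled cross at crop (590,228), and the side view shows it at (235,203). The bit tip is at (163,175) with clear space between them. I'll convert these to positions.

```bash
python3 - <<'E'
from h import *
import st
d,t,s=pickle.load(open("v4.pkl","rb"))
u=np.array([np.cos(st.AZ),np.sin(st.AZ),0]);v=np.array([-u[1],u[0],0])
f=lambda n,X:print(n,X.round(4),"stand",((X-st.PIV)@u).round(4),((X-st.PIV)@v).round(4))
f("cross top",ray(t,157.9,157.6,.123));f("cross side",ray(d,133.7,258.3,.123));f("tip side",ray(d,121.8,253.8,.138))
E
```

```text
cross top [0.6627 0.3205 0.123 ] stand -0.0152 -0.0006
cross side [0.6632 0.3193 0.123 ] stand -0.0158 -0.0017
tip side [0.6728 0.3328 0.138 ] stand 0.0007 -0.0004
```

The cross sits 30 mm above the face, so its foot must be about 9 mm up the slope from the pivot. That means sliding up about 15 mm more, then loosening the grip to 12 N and lowering.

arm_command(fingers=[1, 1, 1, 1, 1, 1, 1, 1], travel=[[-0.005, 0, 0], [-0.01, 0, 0], [-0.015, 0, 0], [-0.015, 0, 0], [-0.015, 0, 0.001], [-0.015, 0, 0.002], [-0.015, 0, 0.003], [-0.015, 0, 0.003]], dr=[[0, 0, 0], [0, 0, 0], [0, 0, 0], [0, 0, 0], [0, 0, 0], [0, 0, 0], [0, 0, 0], [0, 0, 0]], squeeze=13)

```text
time: 12.37
tool_pos: [0.6141, 0.264, 0.0424]
tool_rot: [3.14, 0.291, -2.269]
contact_force: [0.6, -0.4, -1.2]
opening: 0.024
grip_force: 13.0
```

```bash
python3 st.py .0098 0 1; python3 -c "
from cell import *
s=observe();print(s['contact_force'],s['torque'])"
```

```text
[0.61487536 0.2644215  0.03933845]
now 12.3667 [0.6141 0.264  0.0424] [ 3.1404  0.2912 -2.2692] travel [ 0.0001 -0.0003  0.0032] dr [ 0.06 -0.06 -0.01]
[ 0.5872749  -0.42142081 -1.19129806] [-0.10255614  0.21665474  0.04012123]
```

Position along the slope is right. I'll lower in 1 mm steps.

arm_command(fingers=[1, 1, 1, 1], travel=[[0, 0, 0.001], [0, 0, 0.002], [0, 0, 0.002], [0, 0, 0.002]], dr=[[0, 0, 0], [0, 0, 0], [0, 0, 0], [0, 0, 0]])

```text
time: 12.7
tool_pos: [0.6147, 0.2645, 0.0408]
tool_rot: [3.141, 0.292, -2.269]
contact_force: [-0.0, 0.4, -0.4]
opening: 0.0242
grip_force: 13.0
```

arm_command(fingers=[1, 1, 1, 1], travel=[[0, 0, 0.0005], [0, 0, 0.001], [0, 0, 0.001], [0, 0, 0.001]], dr=[[0, 0, 0], [0, 0, 0], [0, 0, 0], [0, 0, 0]])

```text
time: 13.03
tool_pos: [0.6149, 0.2648, 0.0399]
tool_rot: [3.141, 0.292, -2.269]
contact_force: [-0.1, 0.3, -1.0]
opening: 0.0235
grip_force: 13.0
```

arm_command(fingers=[1, 1, 1, 1], travel=[[0, 0, 0.0005], [0, 0, 0.001], [0, 0, 0.001], [0, 0, 0.001]], dr=[[0, 0, 0], [0, 0, 0], [0, 0, 0], [0, 0, 0]])

```text
time: 13.37
tool_pos: [0.6151, 0.265, 0.0394]
tool_rot: [3.141, 0.292, -2.269]
contact_force: [-2.0, -2.1, 3.7]
opening: 0.024
grip_force: 13.0
```

arm_command(fingers=[1, 1, 1, 1, 1, 1], travel=[[0, 0, 0.0003], [0, 0, 0.0005], [0, 0, 0.0005], [0, 0, 0.0005], [0, 0, 0.0005], [0, 0, 0.0005]], dr=[[0, 0, 0], [0, 0, 0], [0, 0, 0], [0, 0, 0], [0, 0, 0], [0, 0, 0]])

```text
time: 13.87
tool_pos: [0.6152, 0.265, 0.0394]
tool_rot: [3.141, 0.292, -2.269]
contact_force: [-4.5, -3.4, 7.6]
opening: 0.0239
grip_force: 13.0
```

```bash
python3 look.py v5; python3 - <<'E'
from h import *
from cell import *
import st
d,t,s=pickle.load(open("v5.pkl","rb"))
print(s["time"],s["tool_pos"],s["tool_rot"],s["contact_force"],s["torque"],s["grip_force"])
cv2.imwrite("pics/v5c.png",np.hstack([cv2.resize(d["color"][225:285,95:165],(420,360),interpolation=cv2.INTER_CUBIC),cv2.resize(t["color"][120:180,130:190],(360,360),interpolation=cv2.INTER_CUBIC)]))
# slope of beam top/front vs face from side depth: top strip in top cam
C=cloud(t);hsv=cv2.cvtColor(t["color"],cv2.COLOR_BGR2HSV)
m=((hsv[...,0]<22)&(hsv[...,1]>110)&(np.linalg.norm(C-[.65,.305,.117],axis=-1)<.06)).astype(np.uint8)
w=C[cv2.erode(m,np.ones((3,3)))>0];u=np.array([np.cos(st.AZ),np.sin(st.AZ)])
x=(w[:,:2]-st.PIV[:2])@u;p=np.polyfit(x,w[:,2],1);print(len(w),"beam top slope",np.degrees(np.arctan(p[0])),"rms",(w[:,2]-np.polyval(p,x)).std(),"top z at 0",p[1])
E
```

```text
13.9667 [0.61511794 0.26498452 0.03933077] [ 3.14107843  0.2919925  -2.26875233] [-6.72289335 -3.67497669  8.02041759] [-0.25319247  0.65653279  0.02937698] 12.999600917100906
128 beam top slope 14.97067814062074 rms 0.0021442827587000147 top z at 0 0.12150319641660151
```

View pics/v5c.png

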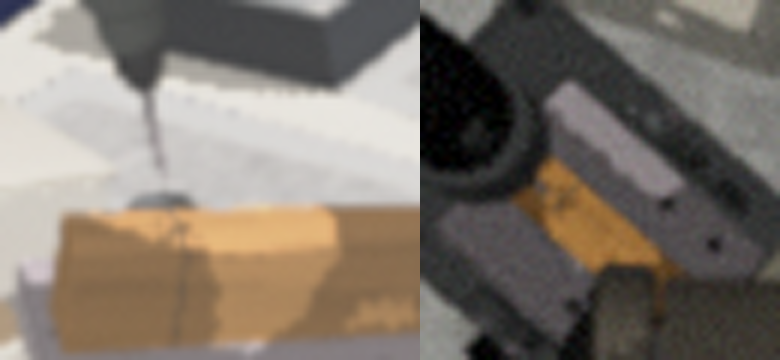

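arm_command(fingers=[1, 1, 1, 1, 1, 1, 1, 1], travel=[[0, 0, 0.0003], [0, 0, 0.0003], [0, 0, 0.0003], [0, 0, 0.0003], [0, 0, 0.0003], [0, 0, 0.0003], [0, 0, 0.0003], [0, 0, 0.0003]], dr=[[0, 0, 0], [0, 0, 0], [0, 0, 0], [0, 0, 0], [0, 0, 0], [0, 0, 0], [0, 0, 0], [0, 0, 0]], squeeze=11)

```text
time: 14.63
tool_pos: [0.6152, 0.265, 0.0393]
tool_rot: [3.141, 0.292, -2.269]
contact_force: [-5.5, -3.3, 10.4]
opening: 0.0239
grip_force: 11.0
```

```bash
python3 - <<'E'
from h import *
from cell import *
import st
d,t,s=pickle.load(open("v5.pkl","rb"))
u=np.array([np.cos(st.AZ),np.sin(st.AZ),0]);v=np.array([-u[1],u[0],0])
f=lambda n,X:print(n,X.round(4),"stand",((X-st.PIV)@u).round(4),((X-st.PIV)@v).round(4))
f("cross top",ray(t,153.25,152.1,.1214));f("cross side",ray(d,124.6,262.6,.1214));f("tip side",ray(d,121.8,253.8,.138))
f("tail",st.PIV)
# side view: beam front face lower edge vs. beam upper edge in world via depth of front (+y') face
fr=[]
for k in range(6):
    D=read_camera("side");fr.append(cloud(D))
C=np.median(fr,0);hsv=cv2.cvtColor(D["color"],cv2.COLOR_BGR2HSV)
X=C-st.PIV;a=X@u;b=X@v
orange=(hsv[...,0]<24)&(hsv[...,1]>80)&(abs(b)<.02)&(a>-.17)&(a<.04)&(C[...,2]>.05)&(C[...,2]<.14)
# underside contact line: for each column, lowest orange pixel -> ray onto vertical plane b=+.012 (beam's near side)
R=np.array(D["R"]);o=-R.T@D["t"];L=[[],[]]
for c in range(100,215):
    vs=np.nonzero(orange[:,c])[0]
    if len(vs)<6: continue
    for i,vv in enumerate((vs.max()+.5,vs.min()-.5)):
        r=R.T@[(c-D["cx"])/D["fx"],(vv-D["cy"])/D["fy"],1];bb=.012 if i==0 else -.012
        q=o+r*(bb-(o-st.PIV)@v)/(r@v);L[i].append(((q-st.PIV)@u,q[2]))
for i in(0,1):
    A=np.array(L[i])
    for k in range(6):
        p=np.polyfit(A[:,0],A[:,1],1);e=A[:,1]-np.polyval(p,A[:,0]);A=A[abs(e)<max(.0008,1.5*np.median(abs(e)))]
    print(["under","top"][i],len(A),A[:,0].min(),A[:,0].max(),"slope",np.degrees(np.arctan(p[0])),"z0",p[1])
s=observe();print(s["time"],s["contact_force"],s["tool_pos"],s["grip_force"])
E
```

```text
cross top [0.6759 0.3323 0.1214] stand 0.0023 -0.0031
cross side [0.671  0.3326 0.1214] stand -0.0006 0.0009
tip side [0.6728 0.3328 0.138 ] stand 0.0007 -0.0004
tail [0.672  0.3325 0.09  ] stand 0.0 0.0
under 56 -0.13460745950034148 0.0338806821030886 slope 16.411020305924637 z0 0.09084737894017987
top 42 -0.0877095752146578 0.025001178414700852 slope 16.992927549977534 z0 0.11894364368057686
14.9333 [-6.92073902 -3.66906834  9.61932947] [0.61514491 0.26500075 0.03931546] 11.00134089589119
```

```bash
python3 -c "
from cell import *
print(hand_in())"
```

```text
the job is handed in; nothing more can be done
None
```

I handed the job in with the beam still gripped at 11 N and pressed on the sloping face with about 11 N; by camera its slope matches the face, and the cross is about 1–4 mm from straight under the drill tip (limit 5 mm). The hand-in gave no verdict.

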